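# Clear the bar chopper and index its length stop

## Task

Before the length stop of the glass bar chopper is changed, take the wooden float by its handle and sweep all five lumps of chopped glass along the apron into the catch tray at its open end, without touching the lumps with the gripper or letting one fall on the bench, then set the float down flat on the bench and let go of it. Then take the stop's black bar knob, turn it back (anticlockwise from above) against its home peg, and from there clockwise, counting the clicks, to the third click without overrunning it. Finish holding: keep the knob gripped at the third click, ready for the next bar to be pushed against the stop, and leave the other things on the bench where they are.

Things in the scene. Friction and masses are not known exactly. Their poses are not given: they have to be found in the camera images.
- chopper: Glass bar chopper, a fixed teal machine 274 x 320 mm, turned by up to 9 degrees. Origin: on the bench below the middle of its apron; x away from its front, y left along the apron, z up. The press behind the apron, 400 mm tall with its lever, fills x 95 to 220, y -160 to -55 mm; a glass bar juts out to its right to y -215, top 108 mm high.
- apron_mid (a point): Point on the apron, a flat steel chute, 60 mm above the bench; axes as the chopper's. Clear width 126 mm between the front lip (x -63 mm, 12 mm high) and the rear fence (x +63 mm, 28 mm high). Shut by a 12 mm lip at its right end, y -164 mm; open at its left end, y +150 mm, where pieces drop into the tray.
- tray: Dark steel catch tray, fixed, 150 x 150 mm, 48 mm high, walls 4 mm, just beyond and below the apron's open left end and turned like the chopper. Origin: under the centre of its floor.
- float: Small wooden hand float lying board down on the bench right of the machine, about 0.15 to 0.3 kg. Board 100 mm (its x) x 60 mm (y) x 20 mm; above it, along x, a handle bar 96 mm long, 22 mm wide and high, its middle 57 mm above the underside, on two posts 58 mm apart inside. Origin: centre of the underside.
- index_knob (a joint): Turn of the stop's black bar knob about its vertical axis: 0 rad at home (end peg at -0.03), growing clockwise seen from above. A spring rod drops into a notch of its cam every 24 degrees (0.419 rad): the third click is at 1.257 rad, the last is the fifth. The torque leaps to 0.3 N m where the rod seats, then eases to the next notch. Starts at click 1 or 2.
- index_knob_grip (a point): On the knob's axis at mid height of its bar, 120 mm above the bench; turns with the knob, x along the bar, z up. Bar 46 mm long, 14 mm wide, 28 mm high (103 to 131 mm above the bench); parallel to the chopper's x at home. The cam below tops at 97 mm and reaches 50 mm from the axis. Nothing within 90 mm stands taller than 110 mm.
- lump1: Lump of chopped dark blue glass bar, about 28 mm across and 20 mm high, 30 g; origin at its middle. Starts standing on the apron, between y -60 and +110 mm of the apron.
- lump2: Lump of chopped dark blue glass bar, about 28 mm across and 20 mm high, 30 g; origin at its middle. Starts standing on the apron, between y -60 and +110 mm of the apron.
- lump3: Lump of chopped dark blue glass bar, about 28 mm across and 20 mm high, 30 g; origin at its middle. Starts standing on the apron, between y -60 and +110 mm of the apron.
- lump4: Lump of chopped dark blue glass bar, about 28 mm across and 20 mm high, 30 g; origin at its middle. Starts standing on the apron, between y -60 and +110 mm of the apron.
- lump5: Lump of chopped dark blue glass bar, about 28 mm across and 20 mm high, 30 g; origin at its middle. Starts standing on the apron, between y -60 and +110 mm of the apron.
- frit_jar: Bystander: glass jar with a steel lid, 68 mm across, 95 mm tall; origin under its base.
- water_bottle: Bystander: clear water bottle, 64 mm across, 200 mm tall; origin under its base.
- tumbler: Bystander: green glass tumbler, 76 mm across, 95 mm tall; origin under its base.
- graphite_pad: Bystander: dark graphite pad lying flat, 90 x 110 x 18 mm; origin under its centre.
- bowl: Bystander: steel bowl, 120 mm across, 55 mm high; origin under its centre.
- jacks: Bystander: pair of steel glassworker's jacks lying flat, 240 mm long, 16 mm high; origin near the middle.
- cork_block: Bystander: cork block 80 x 120 x 35 mm; origin under its centre.

How it is judged (in metres and radians):
On the way, in this order (a step that is already met when the one before it is completed fails the run):
1. all five lumps are swept into the tray (x of lump1 in the frame of tray between -0.073 and 0.073 m and y of lump1 in the frame of tray between -0.073 and 0.073 m and z of lump1 in the frame of tray between 0 and 0.05 m and x of lump2 in the frame of tray between -0.073 and 0.073 m and y of lump2 in the frame of tray between -0.073 and 0.073 m and z of lump2 in the frame of tray between 0 and 0.05 m and x of lump3 in the frame of tray between -0.073 and 0.073 m and y of lump3 in the frame of tray between -0.073 and 0.073 m and z of lump3 in the frame of tray between 0 and 0.05 m and x of lump4 in the frame of tray between -0.073 and 0.073 m and y of lump4 in the frame of tray between -0.073 and 0.073 m and z of lump4 in the frame of tray between 0 and 0.05 m and x of lump5 in the frame of tray between -0.073 and 0.073 m and y of lump5 in the frame of tray between -0.073 and 0.073 m and z of lump5 in the frame of tray between 0 and 0.05 m), for 0.2 s.
2. the float is set down flat on the bench and let go (height (world z) of float below 0.008 m and angle between float's own z axis and vertical below 0.15 rad and contact force between the fingers and float below 0.05 N and linear speed of float below 0.03 m/s), for 0.2 s.
3. the knob is turned back to its home peg (value of joint index_knob below 0.1 rad), for 0.1 s.
At the end, for the whole second after the job is handed in: All five lumps lie in the tray, the float lies flat on the bench, released, and the fingers still grip the knob (more than 3 N), which stands still at the third click from home (1.257 rad, within 0.1) (all of step 1 and all of step 2 and value of joint index_knob between 1.157 and 1.357 rad and velocity of joint index_knob between -0.1 and 0.1 rad/s and contact force between the fingers and index_knob above 3 N); the arm keeps its last pose, push and grip.
It fails at once if a lump is touched by the gripper or the arm instead of the float (contact force between any of the fingers, the arm and lump1 above 0.3 N or contact force between any of the fingers, the arm and lump2 above 0.3 N or contact force between any of the fingers, the arm and lump3 above 0.3 N or contact force between any of the fingers, the arm and lump4 above 0.3 N or contact force between any of the fingers, the arm and lump5 above 0.3 N).
It fails at once if a lump falls onto the bench ((height (world z) of lump1 below 0.04 m and (x of lump1 in the frame of tray above 0.085 m or x of lump1 in the frame of tray below -0.085 m or y of lump1 in the frame of tray above 0.085 m or y of lump1 in the frame of tray below -0.085 m)) or (height (world z) of lump2 below 0.04 m and (x of lump2 in the frame of tray above 0.085 m or x of lump2 in the frame of tray below -0.085 m or y of lump2 in the frame of tray above 0.085 m or y of lump2 in the frame of tray below -0.085 m)) or (height (world z) of lump3 below 0.04 m and (x of lump3 in the frame of tray above 0.085 m or x of lump3 in the frame of tray below -0.085 m or y of lump3 in the frame of tray above 0.085 m or y of lump3 in the frame of tray below -0.085 m)) or (height (world z) of lump4 below 0.04 m and (x of lump4 in the frame of tray above 0.085 m or x of lump4 in the frame of tray below -0.085 m or y of lump4 in the frame of tray above 0.085 m or y of lump4 in the frame of tray below -0.085 m)) or (height (world z) of lump5 below 0.04 m and (x of lump5 in the frame of tray above 0.085 m or x of lump5 in the frame of tray below -0.085 m or y of lump5 in the frame of tray above 0.085 m or y of lump5 in the frame of tray below -0.085 m))).
It fails at once if the knob overruns the third click (value of joint index_knob above 1.445 rad).
It fails at once if a bystander on the bench is shifted by more than 30 mm (distance of any of frit_jar, water_bottle, tumbler, graphite_pad, bowl, jacks, cork_block from where it was at the start of the episode above 0.03 m).
It also fails if it takes over 72 s, if anything falls off the work surface, if the arm or the gripper's body presses on something with over 40 N, if the wrist force passes 120 N, or if a joint passes its speed limit or range.

## Robot

A 6-joint arm with a two-finger parallel gripper is mounted at the origin on the work surface. World frame = base frame: x ahead of the robot, y to its left, z up, the work surface at z = 0. Lengths are in mm, angles in rad, forces in N, time in s.
With the tool pointing down it reaches from about 325 to 775 mm from the base axis. Payload 9.3 kg.
Tool frame: the origin (TCP) lies at the centre of the arm's flange, where the gripper is bolted on; the fingertips stand 173 mm ahead of it and the grasp point (between the pads) lies 155 mm ahead of it; y points along the fingers, x is the direction in which the jaws open and shut, and the axes are right-handed (so a half turn about y gives the same grasp; the last joint's range is limited). The gripper opens to 85 mm and grips with 20 to 120 N. Pads are 22 mm wide; open, the fingers measure 114 mm over their backs; the gripper's body (76 mm by 85 mm) begins 54 mm behind the grasp point. The pads swing forward as they close: fully open they stand 13 mm farther back than shut.
Start: joints at [-1.474, 0.259, 0.021, 1.334, 0, 1.418], TCP at [135.959, -532.928, 404.679] pointing down, gripper open.
Joint ranges: [-3.04, 3.04], [-0.91, 1.82], [-1.04, 1.36], [-1.92, 1.95], [-1.52, 1.45], [-3.14, 3.14]. Speed limits (rad/s): [2.22, 2.22, 2.79, 3.14, 3.14, 3.14].

## Interface

Orientations are given as a 3x3 rotation matrix whose columns are the frame's x, y, z axes.
In Python, from rig import observe, viewer, job gives the robot as it stands.
- The arm moves only by the shell command python3 -m crank 'ROWS'. ROWS is JSON, a list that holds one entry, the list of rows, each a list of 7 numbers: the turn, a rotation vector about the world's x, y, z in degrees, then the shift along the world's x, y, z in m, then the opening, from 0 (shut) to 1 (fully open). A call has 1 to 20 rows; each row is the pose to reach, as a shift and turn from the pose measured when the call began; what a row does not reach only later rows make up. A row lasts 1/8 s, in which the tool goes at most 62.5 mm and 10.7 degrees, less where a joint would pass 70% of its speed; a pose out of reach is approached as far as the arm can. A call with a gripper value outside its range is refused whole. The fingers move at their own pace and stop on an object; the grip force is fixed at half the most. Time passes only in rows, so rows that repeat a pose let the fingers close. It gives the time, the measured TCP pose, the force and the opening at its end, in the units of the state.
- observe(): the state, without advancing time (a new reading comes with each control period).
- viewer.camera(name): name is "scene" or "top" or "wrist"; returns a dict with "image" (384x512x3 uint8, red, green, blue), "z_map" (384x512 float32, mm along the optical axis (not along the pixel's ray), 0 where there is no reading), "K" (3x3 intrinsics, pixels), "R" (3x3) and "t" (3): a world point X has camera coordinates R X + t. Camera axes: x right, y down, z forward; pixel columns grow to the right and rows downward; lengths in mm; the calibration is good to about 2 mm. A picture is of the moment at which its call begins.
- job.job_done(): hands the job in, once; it reports no verdict.
The state is a dict: "time": time; "joint_pos": joint angles; "qvel": joint speeds; "joint_torque": joint torques, N m; "tool_pos": TCP position; "tool_rot": TCP orientation; "ft_force": force on the tool from outside, world axes, zero at the start; "torque": the same for the moment, N m; "width": finger opening in mm.
Only numpy, scipy, OpenCV 4.12 (cv2) and the standard library are available. Lean on these libraries where they do the work, as an engineer would, in place of code of your own. Each camera call takes 0.05 s, during which the arm holds its last target. There are 200 camera calls.

## Working session

There is one attempt and no reset: what is moved stays moved. The work goes in short steps, Python scripts to look and compute and a shell command to move; the robot and the scene stay as the last step left them, time stands still between calls to the robot, and variables do not carry over. Pictures are saved under pics/ and viewed, about 8 in all and at most 12, crops included, and the job is handed in when it is done.

```bash
ls; mkdir -p pics
cat > h.py <<'E'
import numpy as np, cv2
from rig import observe, viewer, job
def cam(n):
    d=viewer.camera(n); 
    for k in ("K","R","t"): d[k]=np.array(d[k],float)
    return d
def pts(d):
    z=d["z_map"].astype(float); v,u=np.indices(z.shape)
    p=np.stack([u,v,np.ones_like(u)],-1)@np.linalg.inv(d["K"]).T*z[...,None]
    return (p-d["t"])@d["R"]
def proj(d,X):
    p=(np.atleast_2d(X)@d["R"].T+d["t"])@d["K"].T
    return p[:,:2]/p[:,2:]
def save(d,n,crop=None,s=1.5):
    im=d["image"][...,::-1]
    if crop: im=im[crop[1]:crop[3],crop[0]:crop[2]]
    cv2.imwrite("pics/"+n,cv2.resize(im,None,fx=s,fy=s,interpolation=cv2.INTER_CUBIC))
E
python3 - <<'E'
from h import *
import pickle
t=cam("top");s=cam("scene");save(t,"top.png");save(s,"scene.png")
pickle.dump((t,s),open("c.pkl","wb"))
for d in(t,s): print((-d["R"].T@d["t"]).round(),d["R"].round(3).tolist(),d["K"][0])
o=observe();print(o)
E
```

```text
pics
[ 220.   27. 1495.] [[-0.011, -1.0, 0.003], [-0.981, 0.01, -0.194], [0.194, -0.005, -0.981]] [425.19695752   0.         258.98194058]
[1240.  275. 1103.] [[-0.356, 0.934, 0.016], [0.74, 0.292, -0.606], [-0.57, -0.204, -0.796]] [498.45448082   0.         260.20114224]
{'time': 0.1, 'joint_pos': array([-1.47361353e+00,  2.59149199e-01,  2.08508928e-02,  1.33370153e+00,
       -1.17858599e-05,  1.41820779e+00]), 'qvel': array([-0.00090764, -0.00050559,  0.0017625 ,  0.00010996,  0.00132177,
        0.00095606]), 'joint_torque': array([ 3.97442869e-03, -5.56696057e+01,  3.45069802e+01,  1.17330343e-02,
       -8.47912725e-05,  3.88630568e-06]), 'tool_pos': array([ 135.94669798, -532.8940996 ,  404.12447962]), 'tool_rot': array([[ 2.47182324e-01, -1.28506981e-04,  9.68968979e-01],
       [-9.68968255e-01,  1.19669053e-03,  2.47182298e-01],
       [-1.19132065e-03, -9.99999276e-01,  1.71281561e-04]]), 'ft_force': array([0.10901001, 0.29315602, 0.2494629 ]), 'torque': array([0.01207233, 0.0300381 , 0.00820796]), 'width': 85.29939135734816}
```

View pics/top.png

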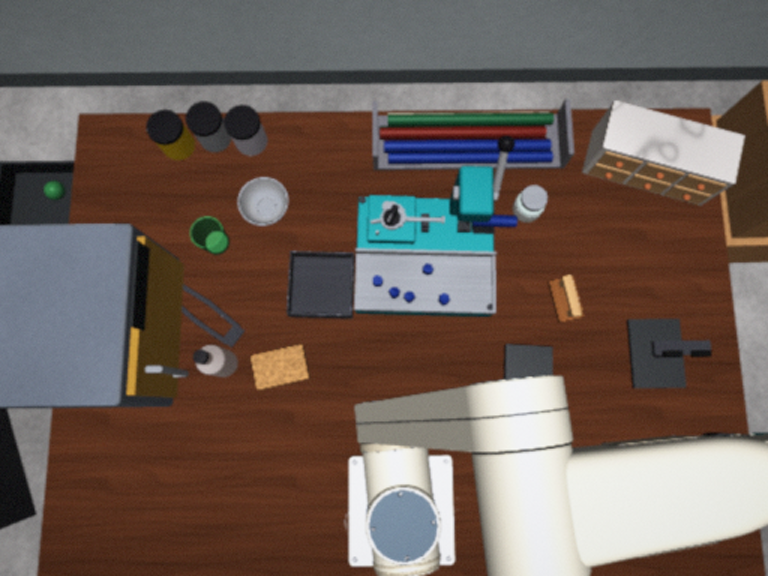

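View pics/scene.png

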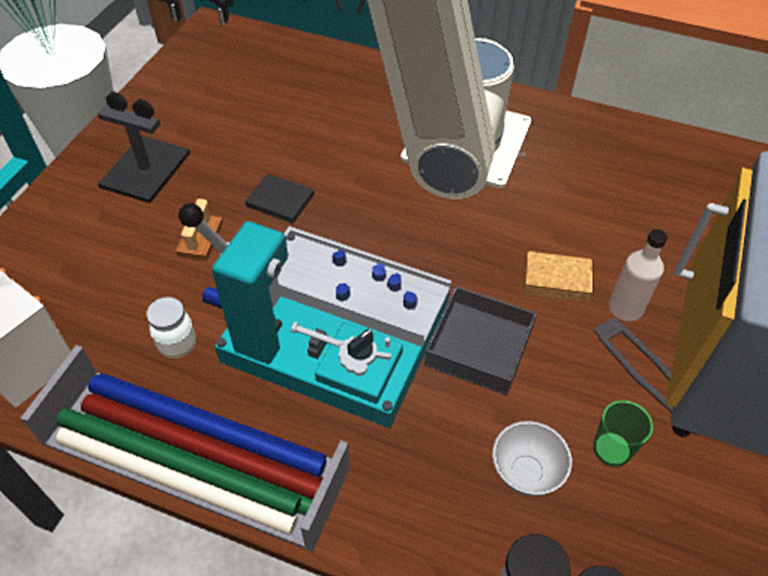

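Top view (pixels at 1.5x): apron 355–496 × 250–313, with five blue lumps. The tray is left of it at about (320,285), the float at (566,298) with its handle roughly along world x, and the knob at (392,216). Next I measure these.

Run:
```python
from h import *
import pickle
t,s=pickle.load(open("c.pkl","rb"))
def ray(d,uv,z):
    r=d["R"].T@(np.linalg.inv(d["K"])@np.array([uv[0],uv[1],1.])); c=-d["R"].T@d["t"]
    return c+r*(z-c[2])/r[2]
def blobs(d,m,amin=8):
    n,l,st,c=cv2.connectedComponentsWithStats(m.astype(np.uint8)); return [(c[i],st[i,4]) for i in range(1,n) if st[i,4]>=amin]
for nm,d in(("top",t),("scene",s)):
    P=pts(d);im=d["image"].astype(int);z=P[...,2]
    blue=(im[...,2]>im[...,0]+40)&(im[...,2]>im[...,1]+40)
    for c,a in blobs(d,blue&(z>50)&(z<95)): print(nm,"lump",c.round(1),a,ray(d,c,72).round(1))
    reg=(P[...,0]>300)&(P[...,0]<680)&(P[...,1]>-260)&(P[...,1]<200)
    teal=(im[...,1]>im[...,0]+50)&reg&(z<60)
    ap=reg&(abs(z-60)<5)&(im.max(-1)-im.min(-1)<25)&(im.mean(-1)>100)
    n,l,st,c=cv2.connectedComponentsWithStats(cv2.morphologyEx(ap.astype(np.uint8),cv2.MORPH_CLOSE,np.ones((9,9))))
    i=1+np.argmax(st[1:,4]); q=P[l==i][:,:2]
    r=cv2.minAreaRect(q.astype(np.float32)); print(nm,"apron",r,np.median(z[l==i]))
    hi=(z>15)&(P[...,0]>300)&(P[...,0]<700)&(P[...,1]>-420)&(P[...,1]<-250)
    fl=hi&(im[...,0]>im[...,2]+40)
    for lo,h in((12,30),(50,75)):
        q=P[fl&(z>lo)&(z<h)]; print(nm,"float",lo,len(q),q.mean(0).round(1) if len(q) else "",cv2.minAreaRect(q[:,:2].astype(np.float32)) if len(q) else "")
    k=reg&(z>122)&(z<140)&(im.max(-1)<70)
    q=P[k]; print(nm,"knob",len(q),q.mean(0).round(1),cv2.minAreaRect(q[:,:2].astype(np.float32)))
    tr=(P[...,1]>100)&(P[...,1]<350)&(P[...,0]>250)&(P[...,0]<600)&(z>38)&(z<60)&(im.max(-1)<90)
    q=P[tr];print(nm,"tray",len(q),cv2.minAreaRect(q[:,:2].astype(np.float32)))
save(t,"topc.png",(220,110,400,230),4)
```

```text
top lump [293.5  96.9] 605 [ 830.6 -106.    72. ]
top lump [354.2  96.5] 194 [ 829.9 -322.8   72. ]
top lump [284.9 178.7] 35 [532.7 -68.8  72. ]
top lump [251.2 186.5] 37 [506.4  46.9  72. ]
top lump [262.3 194.2] 37 [479.4   9.5  72. ]
top lump [272.4 196.9] 35 [469.6 -24.9  72. ]
top lump [295.8 198.6] 41 [ 463.1 -104.2   72. ]
top apron ((394.8771057128906, -58.51641845703125), (318.5013732910156, 352.6260986328125), 89.33767700195312) 59.77503209935001
top float 12 227 [ 465.8 -381.5   19.9] ((468.44512939453125, -393.0615539550781), (98.28679656982422, 59.24730682373047), 8.911795616149902)
top float 50 197 [ 468.7 -393.1   65.2] ((468.9822998046875, -394.2339172363281), (95.34153747558594, 22.699060440063477), 11.120616912841797)
top knob 50 [648.7 -20.1 130.8] ((651.5203857421875, -62.997406005859375), (183.8511505126953, 51.68817138671875), 89.28461456298828)
top tray 228 ((507.5895690917969, 180.8233184814453), (150.54551696777344, 151.7855224609375), 87.95401000976562)
scene lump [225.6 169.1] 36 [ 455.6 -106.7   72. ]
scene lump [252.2 179.2] 64 [461.9 -27.1  72. ]
scene 
[... 155 characters left out ...]
 282.8] 1987 [ 840.3 -158.1   72. ]
scene apron ((837.8577880859375, 29.21484375), (890.9945068359375, 306.3128967285156), 12.415303230285645) 61.50125891601758
scene float 12 269 [ 483.7 -383.8   20.7] ((553.4810791015625, -365.58245849609375), (278.0350036621094, 70.36914825439453), 18.945119857788086)
scene float 50 139 [ 480.5 -389.1   64.1] ((549.35498046875, -362.84515380859375), (265.44775390625, 36.433876037597656), 21.49825668334961)
scene knob 104 [654.5  -2.5 129.8] ((664.9647216796875, -45.75762939453125), (36.968997955322266, 157.15057373046875), 15.191996574401855)
scene tray 412 ((506.9351806640625, 176.7955780029297), (157.3650360107422, 152.6158905029297), 87.87281036376953)
```

View pics/topc.png

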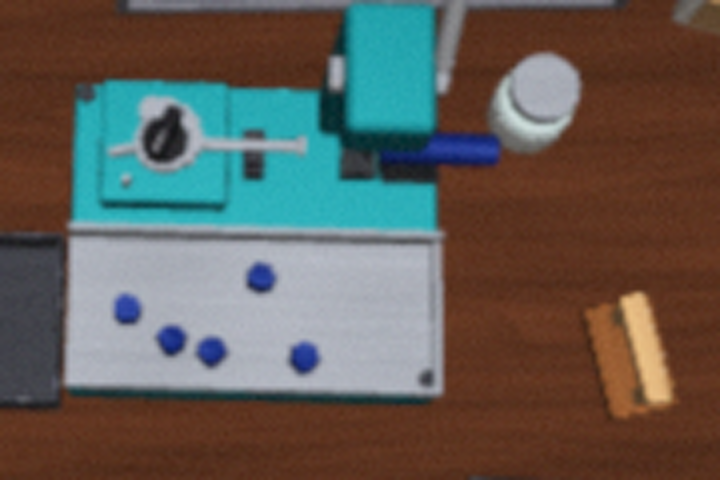

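```bash
python3 -m crank '[[[0,0,0,0.06,0.025,0,1],[0,0,0,0.11,0.048,0,1],[0,0,0,0.16,0.07,0,1],[0,0,0,0.21,0.092,0,1],[0,0,0,0.26,0.114,0,1],[0,0,0,0.31,0.13,0,1],[0,0,0,0.333,0.14,0,1],[0,0,0,0.333,0.14,0,1]]]'
python3 - <<'E'
from h import *
import pickle
w=cam("wrist"); save(w,"w1.png"); pickle.dump(w,open("w1.pkl","wb"))
P=pts(w);im=w["image"].astype(int);z=P[...,2]
print((-w["R"].T@w["t"]).round(),observe()["tool_pos"])
b=(abs(P[...,0]-468)<90)&(abs(P[...,1]+393)<90)
for lo,h in((12,30),(62,75)):
    m=b&(z>lo)&(z<h);q=P[m]
    if len(q): print(lo,len(q),cv2.minAreaRect(q[:,:2].astype(np.float32)),np.median(q[:,2]))
t,s=pickle.load(open("c.pkl","rb"));P=pts(t);z=P[...,2]
for nm,lo,h,x0,x1 in(("fence",78,95,540,600),("lip",67,78,400,470)):
    for y in range(-180,140,40):
        m=(z>lo)&(z<h)&(P[...,0]>x0)&(P[...,0]<x1)&(abs(P[...,1]-y)<12)&(t["image"][...,0]>100)
        q=P[m]; print(nm,y,len(q),(q[:,0].min().round(1),q[:,0].max().round(1),np.median(q[:,0]).round(1)) if len(q) else "")
m=(abs(z-60)<4)&(P[...,0]>420)&(P[...,0]<560)&(t["image"][...,0]>100)&(abs(P[...,1])<300); print("apron y",P[m][:,1].min(),P[m][:,1].max())
E
```

```text
time: 1.1
tool_pos: [470.4, -392.0, 403.3]
tool_rot: [[0.25, -0.001, 0.968], [-0.968, 0.002, 0.25], [-0.002, -1.0, -0.0]]
ft_force: [-1.1, -0.2, 0.6]
width: 85.4
[ 540. -374.  373.] [ 469.41659584 -392.53542262  403.48062624]
12 2392 ((468.8846740722656, -397.9184265136719), (99.98085021972656, 60.00093460083008), 11.028579711914062) 19.99253783610046
62 1753 ((468.98797607421875, -397.82012939453125), (95.60830688476562, 21.993236541748047), 11.057862281799316) 67.67423647686893
fence -180 17 (np.float64(563.2), np.float64(569.4), np.float64(565.5))
fence -140 15 (np.float64(563.6), np.float64(570.2), np.float64(566.8))
fence -100 14 (np.float64(566.4), np.float64(570.0), np.float64(567.9))
fence -60 24 (np.float64(540.7), np.float64(574.7), np.float64(569.5))
fence -20 17 (np.float64(568.7), np.float64(575.2), np.float64(570.8))
fence 20 14 (np.float64(569.8), np.float64(575.3), np.float64(572.6))
fence 60 15 (np.float64(571.8), np.float64(578.1), np.float64(573.6))
fence 100 8 (np.float64(573.4), np.float64(577.3), np.float64(575.2))
lip -180 12 (np.float64(432.8), np.float64(437.4), np.float64(435.2))
lip -140 12 (np.float64(433.7), np.float64(437.9), np.float64(434.3))
lip -100 17 (np.float64(433.8), np.float64(464.6), np.float64(437.1))
lip -60 11 (np.float64(437.9), np.float64(442.2), np.float64(440.6))
lip -20 10 (np.float64(438.0), np.float64(442.7), np.float64(440.2))
lip 20 12 (np.float64(438.9), np.float64(443.0), np.float64(442.3))
lip 60 14 (np.float64(438.8), np.float64(446.9), np.float64(442.7))
lip 100 8 (np.float64(442.4), np.float64(446.7), np.float64(444.7))
apron y -218.6719076450392 99.61718629202477
```

View pics/w1.png

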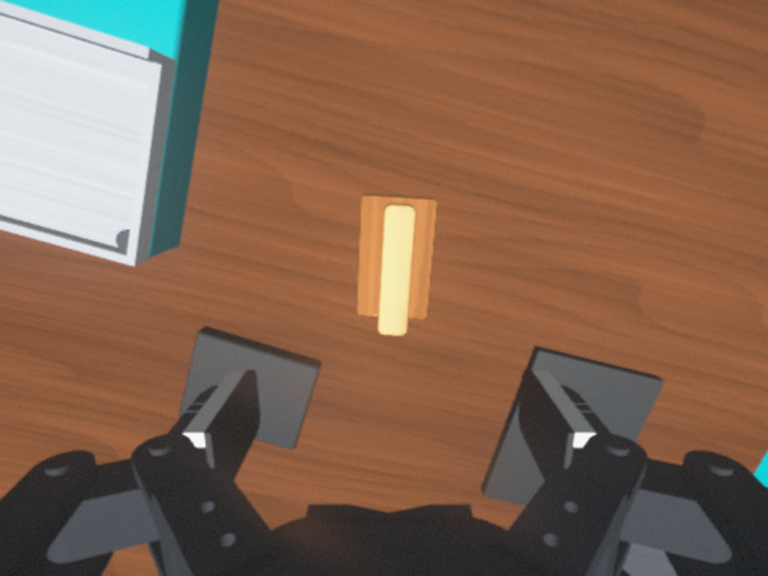

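Float from the wrist view: centre (469,-398), yaw 11.0°, board 100×60 and handle 96×22. These match the given sizes. The chopper is turned about -2°, with apron_mid at about (504,-50). Next is the grasp.

```bash
python3 -m crank '[[[0,0,-3.4,-0.001,-0.006,0,1],[0,0,-3.4,-0.001,-0.006,-0.05,1],[0,0,-3.4,-0.001,-0.006,-0.1,1],[0,0,-3.4,-0.001,-0.006,-0.15,1],[0,0,-3.4,-0.001,-0.006,-0.18,1],[0,0,-3.4,-0.001,-0.006,-0.191,1],[0,0,-3.4,-0.001,-0.006,-0.191,1],[0,0,-3.4,-0.001,-0.006,-0.191,0],[0,0,-3.4,-0.001,-0.006,-0.191,0],[0,0,-3.4,-0.001,-0.006,-0.191,0],[0,0,-3.4,-0.001,-0.006,-0.191,0],[0,0,-3.4,-0.001,-0.006,-0.191,0],[0,0,-3.4,-0.001,-0.006,-0.191,0]]]'
```

```text
time: 2.78
tool_pos: [468.5, -398.5, 213.0]
tool_rot: [[0.191, -0.0, 0.982], [-0.982, 0.001, 0.191], [-0.001, -1.0, -0.0]]
ft_force: [-1.5, 1.4, 6.2]
width: 21.2
```

```bash
python3 -m crank '[[[0,0,0,0,0,0.04,0],[0,0,0,0,0,0.085,0],[0,0,-4,0.003,0.02,0.12,0],[0,0,-10,0.008,0.06,0.12,0],[0,0,-13,0.013,0.11,0.12,0],[0,0,-13,0.018,0.16,0.12,0],[0,0,-13,0.024,0.205,0.12,0],[0,0,-13,0.0255,0.2325,0.12,0],[0,0,-13,0.0255,0.2325,0.12,0],[0,0,-13,0.0255,0.2325,0.12,0]]]'
python3 - <<'E'
from h import *
for n in("wrist","top"):
    w=cam(n); 
    if n=="wrist": save(w,"w2.png")
    P=pts(w);z=P[...,2];im=w["image"].astype(int)
    m=(im[...,0]>im[...,2]+40)&(z>100)&(z<200)&(abs(P[...,0]-494)<80)&(abs(P[...,1]+166)<60)
    q=P[m]; print(n,len(q),np.percentile(q[:,2],[5,50,95]).round(1))
    for lo,h in((132,150),(176,200)):
        r=q[(q[:,2]>lo)&(q[:,2]<h)]
        if len(r)>20: print(lo,len(r),np.median(r[:,2]),cv2.minAreaRect(r[:,:2].astype(np.float32)),np.linalg.lstsq(np.c_[r[:,:2],np.ones(len(r))],r[:,2],rcond=None)[0][:2])
print(observe()["tool_pos"])
E
```

```text
time: 4.03
tool_pos: [494.0, -166.3, 332.8]
tool_rot: [[-0.034, -0.0, 0.999], [-0.999, 0.001, -0.034], [-0.001, -1.0, -0.001]]
ft_force: [-0.5, 0.3, -1.9]
width: 20.8
wrist 14030 [139.  186.4 188.7]
132 5470 139.94432296454286 ((495.0870056152344, -166.32215881347656), (59.512359619140625, 98.89005279541016), 88.09268951416016) [-0.00565418  0.00622971]
176 8474 187.6395871083181 ((501.373291015625, -167.71910095214844), (24.827953338623047, 82.5694351196289), 89.13862609863281) [-0.0146041  -0.00427817]Traceback (most recent call last):
  File "<stdin>", line 7, in <module>
    return _quantile_unchecked(
        a, q, axis, out, overwrite_input, method, keepdims, weights)
    return _ureduce(a,
                    func=_quantile_ureduce_func,
    ...<5 lines>...
                    overwrite_input=overwrite_input,
                    method=method)
    r = func(a, **kwargs)
    result = _quantile(arr,
                       quantiles=q,
    ...<2 lines>...
                       out=out,
                       weights=wgt)
    slices_having_nans = np.isnan(arr[-1, ...])
                                  ~~~^^^^^^^^^
IndexError: index -1 is out of bounds for axis 0 with size 0
```

View pics/w2.png

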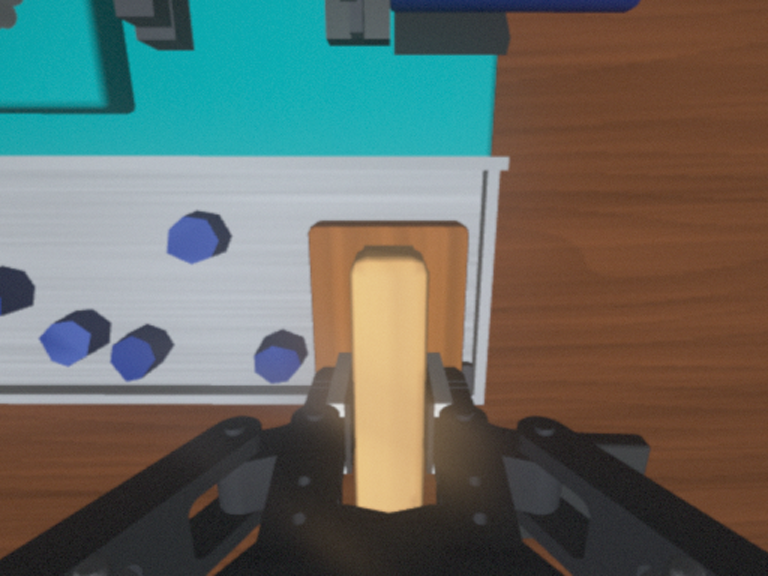

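```bash
python3 -m crank '[[[0,0,0,0,0,-0.03,0],[0,0,0,0,0,-0.05,0],[0,0,0,0,0,-0.0585,0],[0,0,0,0,0,-0.0585,0],[0,0,0,0.0003,0.01,-0.0585,0],[0,0,0,0.0007,0.02,-0.0585,0],[0,0,0,0.001,0.03,-0.0585,0],[0,0,0,0.0014,0.04,-0.0585,0],[0,0,0,0.0017,0.05,-0.0585,0],[0,0,0,0.0021,0.06,-0.0585,0],[0,0,0,0.0024,0.07,-0.0585,0],[0,0,0,0.0028,0.08,-0.0585,0],[0,0,0,0.0031,0.09,-0.0585,0],[0,0,0,0.0035,0.1,-0.0585,0],[0,0,0,0.0038,0.11,-0.0585,0],[0,0,0,0.0042,0.12,-0.0585,0],[0,0,0,0.0045,0.13,-0.0585,0],[0,0,0,0.0049,0.14,-0.0585,0],[0,0,0,0.0052,0.15,-0.0585,0],[0,0,0,0.0052,0.15,-0.0585,0]]]'
python3 - <<'E'
from h import *
s=cam("scene");save(s,"s2.png",(170,120,370,260),4)
E
```

```text
time: 6.62
tool_pos: [499.2, -16.1, 274.3]
tool_rot: [[-0.035, -0.0, 0.999], [-0.999, 0.002, -0.035], [-0.002, -1.0, -0.001]]
ft_force: [-0.8, 0.1, -2.0]
width: 20.9
```

View pics/s2.png

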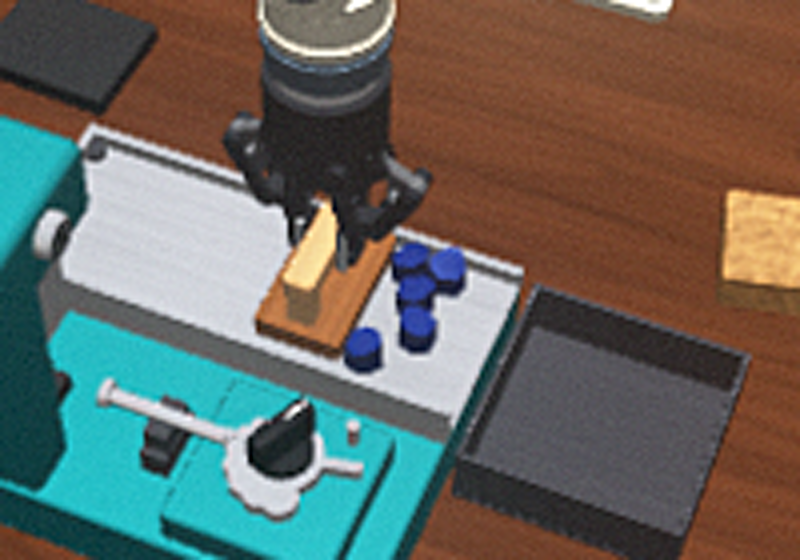

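```bash
python3 -m crank '[[[0,0,0,0.002,0.008,0,0],[0,0,0,0.004,0.016,0,0],[0,0,0,0.006,0.025,0,0],[0,0,0,0.0065,0.035,0,0],[0,0,0,0.0068,0.045,0,0],[0,0,0,0.0072,0.055,0,0],[0,0,0,0.0075,0.065,0,0],[0,0,0,0.0078,0.075,0,0],[0,0,0,0.0082,0.085,0,0],[0,0,0,0.0085,0.095,0,0],[0,0,0,0.0088,0.105,0,0],[0,0,0,0.0092,0.115,0,0],[0,0,0,0.0095,0.125,0,0],[0,0,0,0.0095,0.125,0,0],[0,0,0,0.0095,0.125,0,0]]]'
python3 - <<'E'
from h import *
s=cam("scene");save(s,"s3.png",(170,120,370,260),4)
E
```

```text
time: 8.55
tool_pos: [508.7, 83.6, 274.2]
tool_rot: [[-0.004, -0.001, 1.0], [-1.0, 0.019, -0.003], [-0.019, -1.0, -0.001]]
ft_force: [0.2, -0.2, -1.6]
width: 20.7
```

View pics/s3.png

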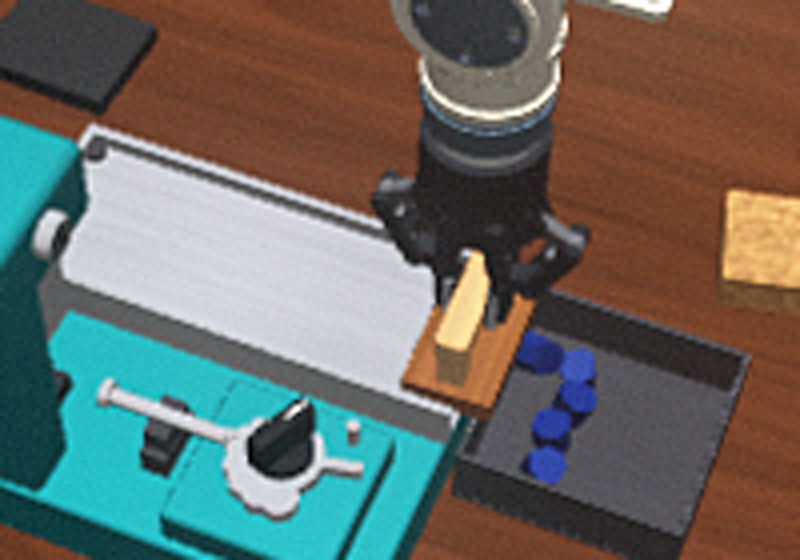

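Run:
```python
from h import *
o=observe();print(o["joint_pos"].round(3),o["tool_pos"])
s=cam("scene");t=cam("top")
c=np.array([504.1,-50.5])
for d in(s,t):
    P=pts(d);im=d["image"].astype(int)
    m=((im[...,2]>im[...,0]+30)&(im[...,2]>im[...,1]+30)&(P[...,1]>50)&(P[...,1]<260)&(P[...,0]>400)&(P[...,0]<620)).astype(np.uint8)
    n,l,st,cc=cv2.connectedComponentsWithStats(m)
    for i in range(1,n):
        if st[i,4]>5: print(cc[i].round(),st[i,4],np.median(P[l==i],0).round(1),P[l==i][:,2].max().round(1))
```

```text
[-0.005  0.275 -0.303  0.994  0.019  3.141] [508.66071384  83.54349282 274.19861892]
[310. 215.] 289 [479.5 147.4  25. ] 72.1
[306. 235.] 80 [546.4 155.8  23.7] 30.9
```

Joint 6 reached its limit at 3.14, so the float stopped 25 mm short. One lump (top at z 72) is still leaning on the edge. Letting the float yaw a few degrees anticlockwise frees joint 6.

```bash
python3 -m crank '[[[-0.5,0,2,0,0.001,0,0],[-1.1,0,4,0,0.006,0,0],[-1.1,0,5,0.0,0.012,0,0],[-1.1,0,5,0,0.018,0,0],[-1.1,0,5,0,0.024,0,0],[-1.1,0,5,0,0.028,0,0],[-1.1,0,5,0,0.028,0,0]]]'
python3 - <<'E'
from h import *
o=observe();print(o["joint_pos"].round(3),o["tool_pos"])
s=cam("scene");save(s,"s4.png",(250,160,370,260),6)
P=pts(s);im=s["image"].astype(int)
m=((im[...,2]>im[...,0]+30)&(im[...,2]>im[...,1]+30)&(P[...,1]>50)&(P[...,1]<260)&(P[...,0]>400)&(P[...,0]<620)).astype(np.uint8)
n,l,st,cc=cv2.connectedComponentsWithStats(m)
for i in range(1,n):
    if st[i,4]>5: print(cc[i].round(),st[i,4],np.median(P[l==i],0).round(1),P[l==i][:,2].max().round(1))
E
```

```text
time: 9.57
tool_pos: [508.7, 111.8, 274.2]
tool_rot: [[0.084, -0.002, 0.996], [-0.996, -0.001, 0.084], [0.001, -1.0, -0.002]]
ft_force: [-0.1, -0.8, -1.9]
width: 20.9
[ 5.500e-02  2.840e-01 -2.900e-01  9.990e-01 -1.000e-03  3.113e+00] [508.66099587 111.81432854 274.1962228 ]
[312. 218.] 199 [487.9 152.5  24. ] 71.2
[307. 235.] 80 [546.9 155.8  23. ] 30.8
```

View pics/s4.png

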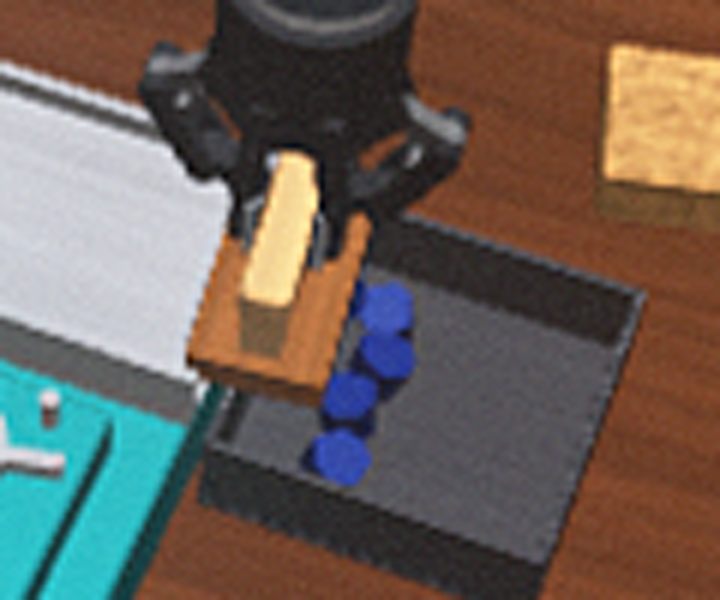

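```bash
python3 -m crank '[[[0,0,0,0,0,0.02,0],[0,0,0,0,0,0.06,0],[0,0,-2,0,-0.02,0.1,0],[0,0,-5,-0.002,-0.07,0.1,0],[0,0,-5,-0.004,-0.12,0.1,0],[0,0,-5,-0.004,-0.15,0.1,0],[0,0,-5,-0.004,-0.15,0.1,0]]]'
python3 - <<'E'
from h import *
s=cam("scene");save(s,"s5.png",(250,160,370,260),6)
for d in (s,cam("top")):
  P=pts(d);im=d["image"].astype(int)
  m=((im[...,2]>im[...,0]+30)&(im[...,2]>im[...,1]+30)&(P[...,1]>0)&(P[...,1]<260)&(P[...,0]>400)&(P[...,0]<620)&(P[...,2]<100)).astype(np.uint8)
  n,l,st,cc=cv2.connectedComponentsWithStats(m,connectivity=4)
  for i in range(1,n):
    if st[i,4]>5: print(cc[i].round(),st[i,4],np.median(P[l==i],0).round(1),np.percentile(P[l==i][:,2],95).round(1))
E
```

```text
time: 10.5
tool_pos: [504.6, -40.3, 374.1]
tool_rot: [[-0.007, -0.002, 1.0], [-1.0, -0.001, -0.007], [0.001, -1.0, -0.002]]
ft_force: [0.4, 0.4, -3.5]
width: 21.1
[309. 215.] 298 [479.  146.9  25. ] 38.9
[306. 235.] 81 [546.8 155.6  23.2] 28.3
[223. 192.] 253 [492.2 150.5  23. ] 39.4
```

View pics/s5.png

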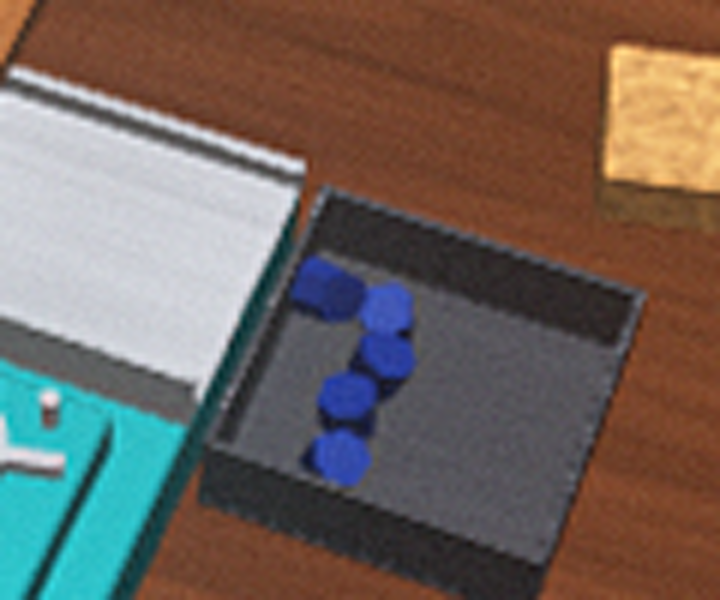

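All five lumps are in the tray; the fifth lies on its side by the near wall. Next I return the float to its original free spot.

```bash
python3 -m crank '[[[0,0,0,-0.004,-0.05,0,0],[0,0,0,-0.01,-0.11,0,0],[0,0,0,-0.016,-0.17,0,0],[0,0,3,-0.022,-0.23,0,0],[0,0,8,-0.028,-0.29,0,0],[0,0,11,-0.034,-0.34,0,0],[0,0,11,-0.036,-0.358,-0.03,0],[0,0,11,-0.036,-0.358,-0.09,0],[0,0,11,-0.036,-0.358,-0.135,0],[0,0,11,-0.036,-0.358,-0.153,0],[0,0,11,-0.036,-0.358,-0.16,0],[0,0,11,-0.036,-0.358,-0.161,0],[0,0,11,-0.036,-0.358,-0.161,0]]]'
```

```text
time: 12.22
tool_pos: [469.0, -396.4, 214.1]
tool_rot: [[0.187, -0.001, 0.982], [-0.982, -0.002, 0.187], [0.002, -1.0, -0.001]]
ft_force: [0.3, 0.0, -2.6]
width: 20.7
```

```bash
python3 -m crank '[[[0,0,0,0,0,0,1],[0,0,0,0,0,0,1],[0,0,0,0,0,0,1],[0,0,0,0,0,0,1],[0,0,0,0,0,0,1],[0,0,0,0,0,0.03,1],[0,0,0,0,0,0.08,1],[0,0,0,0,0,0.14,1],[0,0,0,0,0,0.19,1],[0,0,0,0,0,0.19,1],[0,0,0,0,0,0.19,1]]]'
python3 - <<'E'
from h import *
w=cam("wrist");P=pts(w);z=P[...,2]
b=(abs(P[...,0]-468)<90)&(abs(P[...,1]+393)<90)
for lo,h in((12,30),(62,75)):
    q=P[b&(z>lo)&(z<h)]; print(lo,len(q),cv2.minAreaRect(q[:,:2].astype(np.float32)),np.median(q[:,2]))
print(observe()["joint_pos"].round(3))
# knob axis from first top pic
import pickle
t,s=pickle.load(open("c.pkl","rb"))
for d,x0,y0 in((t,652,0),(s,652,0)):
    P=pts(d);im=d["image"].astype(int);z=P[...,2]
    k=(abs(P[...,0]-640)<50)&(abs(P[...,1]-15)<45)&(z>110)&(z<140)&(im.max(-1)<110)
    q=P[k];print(len(q),np.median(q,0).round(1),(q.min(0)+q.max(0))/2)
E
```

```text
time: 13.6
tool_pos: [468.9, -396.4, 403.4]
tool_rot: [[0.187, -0.001, 0.982], [-0.982, -0.001, 0.187], [0.001, -1.0, -0.001]]
ft_force: [-0.9, 0.1, -0.5]
width: 85.2
12 2409 ((469.8019714355469, -398.1177673339844), (99.02314758300781, 59.99123001098633), 10.715462684631348) 19.98812047318734
62 1761 ((469.6745300292969, -398.0643310546875), (95.22565460205078, 21.855358123779297), 10.905091285705566) 67.68636330376475
[-8.380e-01  3.710e-01  1.800e-01  1.381e+00 -2.000e-03  2.116e+00]
68 [642.2  15.6 129.5] [644.81810069  13.9737701  123.15790846]
154 [651.7  14.8 127.8] [648.96522446  14.64919249 123.24807215]
```

Float is back flat (board top at z 20, handle top at 67.7). I keep clear of the press by going left first, then ahead to a hover over the knob, with the gripper turned about 143° so joint 6 has range for the knob.

```bash
python3 -m crank '[[[0,0,10,0,0.04,0.01,1],[0,0,20,0,0.09,0.01,1],[0,0,30,0,0.14,0.01,1],[0,0,40,0,0.19,0.01,1],[0,0,50,0,0.24,0.01,1],[0,0,60,0,0.29,0.01,1],[0,0,70,0,0.34,0.01,1],[0,0,80,0,0.385,0.01,1],[0,0,90,0.01,0.411,0.01,1],[0,0,100,0.03,0.411,0.01,1],[0,0,110,0.06,0.411,0.01,1],[0,0,120,0.09,0.411,0.01,1],[0,0,130,0.12,0.411,0.01,1],[0,0,140,0.15,0.411,0.01,1],[0,0,143,0.17,0.411,0.01,1],[0,0,143,0.177,0.411,0.01,1],[0,0,143,0.177,0.411,0.01,1]]]'
python3 - <<'E'
from h import *
o=observe();print(o["joint_pos"].round(3))
w=cam("wrist");save(w,"w3.png");P=pts(w);im=w["image"].astype(int);z=P[...,2]
k=(abs(P[...,0]-646)<50)&(abs(P[...,1]-15)<50)
for lo in(123,127,129):
    q=P[k&(z>lo)&(z<136)]; 
    if len(q)>5: print(lo,len(q),np.median(q,0).round(1),cv2.minAreaRect(q[:,:2].astype(np.float32)))
for n in("top","scene"):
    d=cam(n);P=pts(d); z=P[...,2]
    for y in range(-120,80,20):
        m=(P[...,0]>590)&(P[...,0]<730)&(abs(P[...,1]-y)<10)&(z>230); print(n,y,P[m][:,2].min().round() if m.any() else "",P[m][:,2].max().round() if m.any() else "")
    if n=="scene": save(d,"s6.png")
E
```

```text
time: 15.78
tool_pos: [645.9, 14.7, 411.5]
tool_rot: [[0.443, -0.0, -0.896], [0.896, -0.001, 0.443], [-0.001, -1.0, 0.0]]
ft_force: [0.5, 0.4, -0.6]
width: 85.1
[-1.070e-01  4.270e-01  2.900e-01  1.435e+00 -1.000e-03  3.520e-01]
123 794 [645.9  14.1 131. ] ((647.0805053710938, 13.555429458618164), (13.634328842163086, 45.155418395996094), 63.476707458496094)
127 780 [646.3  13.9 131. ] ((647.0423583984375, 13.439369201660156), (13.627462387084961, 45.14834976196289), 63.82890701293945)
129 724 [646.5  13.5 131.1] ((647.095703125, 13.602527618408203), (13.582070350646973, 45.154541015625), 63.279640197753906)
top -120 231.0 279.0
top -100 249.0 249.0
top -80  
top -60 302.0 349.0
top -40 355.0 684.0
top -20 599.0 687.0
top 0 659.0 685.0
top 20 661.0 684.0
top 40 652.0 687.0
top 60 664.0 687.0
scene -120 230.0 279.0
scene -100 250.0 255.0
scene -80  
scene -60 304.0 344.0
scene -40 256.0 686.0
scene -20 251.0 687.0
scene 0 310.0 684.0
scene 20 312.0 686.0
scene 40 302.0 687.0
scene 60 254.0 688.0
```

View pics/w3.png

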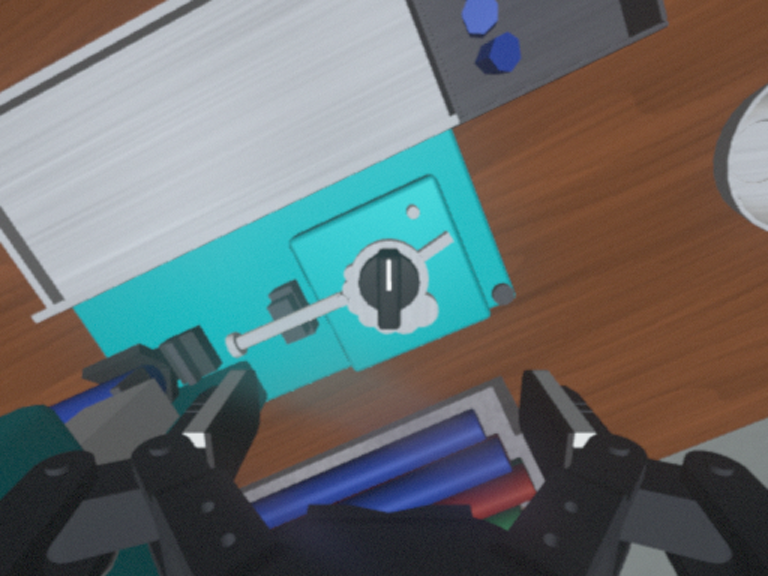

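View pics/s6.png

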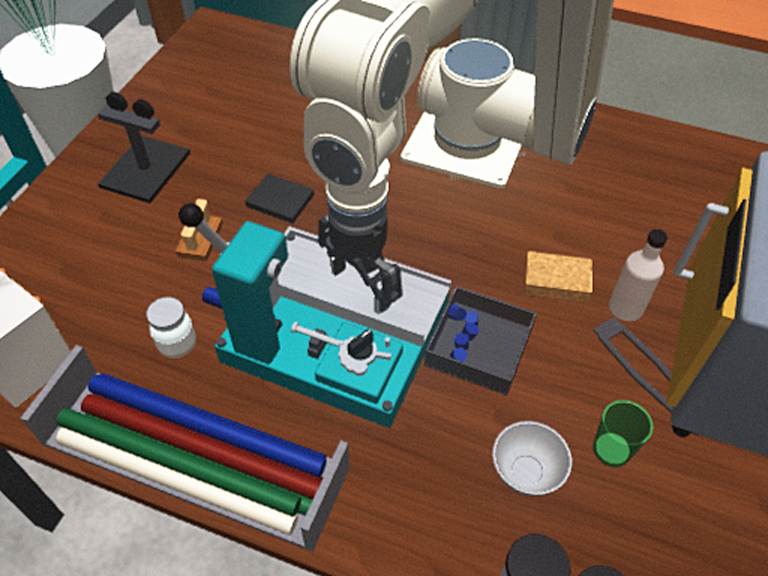

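The wrist view shows the knob bar at (388,285), level with the jaws. Depth gives a 45×14 mm bar centred at (647.1,13.5), top at z 131 and direction −26.5°, i.e. click 1. Next: descend, grip and turn back home.

```bash
python3 -m crank '[[[0,0,0,0.001,-0.001,-0.04,1],[0,0,0,0.0012,-0.0012,-0.08,1],[0,0,0,0.0012,-0.0012,-0.11,1],[0,0,0,0.0012,-0.0012,-0.127,1],[0,0,0,0.0012,-0.0012,-0.1345,1],[0,0,0,0.0012,-0.0012,-0.1345,1],[0,0,0,0.0012,-0.0012,-0.1345,0],[0,0,0,0.0012,-0.0012,-0.1345,0],[0,0,0,0.0012,-0.0012,-0.1345,0],[0,0,0,0.0012,-0.0012,-0.1345,0],[0,0,0,0.0012,-0.0012,-0.1345,0],[0,0,0,0.0012,-0.0012,-0.1345,0],[0,0,0,0.0012,-0.0012,-0.1345,0]]]'
python3 -c "
from h import *
o=observe();print(o['torque'],o['ft_force'],o['joint_pos'].round(3))"
```

```text
time: 17.55
tool_pos: [647.0, 13.5, 280.9]
tool_rot: [[0.442, 0.006, -0.897], [0.897, -0.002, 0.442], [0.001, -1.0, -0.006]]
ft_force: [-0.3, -0.2, 13.4]
width: 13.0
[-0.07350267  0.24639044  0.06215847] [-0.33560739 -0.22483073 13.37344828] [-1.090e-01  4.750e-01  3.400e-02  1.123e+00 -1.000e-03  3.500e-01]
```

```bash
python3 -m crank '[[[0,0,0,0,0,0,0],[0,0,3,0,0,0,0],[0,0,6,0,0,0,0],[0,0,9,0,0,0,0],[0,0,12,0,0,0,0],[0,0,15,0,0,0,0],[0,0,18,0,0,0,0],[0,0,21,0,0,0,0],[0,0,23,0,0,0,0],[0,0,25,0,0,0,0],[0,0,25,0,0,0,0]]]'
python3 -c "
from h import *
o=observe();r=o['tool_rot'];print(o['torque'],np.degrees(np.arctan2(r[1,2],r[0,2])))"
```

```text
time: 18.92
tool_pos: [647.0, 13.5, 281.0]
tool_rot: [[0.022, 0.006, -1.0], [1.0, 0.001, 0.022], [0.001, -1.0, -0.006]]
ft_force: [-0.3, 0.2, 2.1]
width: 12.7
[-0.0388859   0.00644403 -0.21884691] 178.73274931363227
```

```bash
python3 -m crank '[[[0,0,1,0,0,0,0],[0,0,2,0,0,0,0],[0,0,2,0,0,0,0]]]'
python3 -c "
from h import *
o=observe();r=o['tool_rot'];print(o['torque'],np.degrees(np.arctan2(r[1,2],r[0,2])))
w=cam('wrist');P=pts(w);z=P[...,2]
k=(abs(P[...,0]-646)<40)&(abs(P[...,1]-15)<40)&(w['image'].max(-1)<90)&(z>125)&(z<133)
q=P[k];print(len(q),cv2.minAreaRect(q[:,:2].astype(np.float32)) if len(q)>5 else '')"
```

```text
time: 19.3
tool_pos: [647.0, 13.4, 280.9]
tool_rot: [[-0.012, 0.006, -1.0], [1.0, 0.001, -0.012], [0.001, -1.0, -0.006]]
ft_force: [-0.2, 0.7, 2.4]
width: 12.6
[ 0.03125752 -0.02736795 -0.85865423] -179.28754334198277
2610 ((646.4249877929688, 13.146772384643555), (37.02238845825195, 41.13658142089844), 50.15219497680664)
```

Torque leapt to −0.86 N m, so the knob is against the peg (tool yaw 180.7°, home about 178°). Now I turn clockwise and watch the torque at each click.

```bash
cat > y.py <<'E'
from h import *
o=observe();r=o['tool_rot'];print("tz",o['torque'][2].round(3),"yaw",round(np.degrees(np.arctan2(r[1,2],r[0,2]))%360,2))
E
python3 -m crank '[[[0,0,-3,0,0,0,0],[0,0,-6,0,0,0,0],[0,0,-9,0,0,0,0],[0,0,-12,0,0,0,0],[0,0,-15,0,0,0,0],[0,0,-18,0,0,0,0],[0,0,-21,0,0,0,0],[0,0,-23,0,0,0,0],[0,0,-23,0,0,0,0]]]' | head -1; python3 y.py
python3 -m crank '[[[0,0,-2,0,0,0,0],[0,0,-2,0,0,0,0]]]'| head -1; python3 y.py
python3 -m crank '[[[0,0,-2,0,0,0,0],[0,0,-2,0,0,0,0]]]'| head -1; python3 y.py
python3 -m crank '[[[0,0,-2,0,0,0,0],[0,0,-2,0,0,0,0]]]'| head -1; python3 y.py
python3 -m crank '[[[0,0,-2,0,0,0,0],[0,0,-2,0,0,0,0]]]'| head -1; python3 y.py
```

```text
time: 20.48
tz -0.122 yaw 157.72
time: 20.72
tz -0.183 yaw 155.69
time: 20.98
tz 0.056 yaw 153.65
time: 21.22
tz 0.521 yaw 151.64
time: 21.48
tz 0.269 yaw 149.58
```

Click 1 is at about 153.7°, so click 2 should be near 129.8° and click 3 near 105.8°.

```bash
python3 -m crank '[[[0,0,-3,0,0,0,0],[0,0,-6,0,0,0,0],[0,0,-9,0,0,0,0],[0,0,-12,0,0,0,0],[0,0,-15,0,0,0,0],[0,0,-17.5,0,0,0,0],[0,0,-17.5,0,0,0,0]]]' | head -1; python3 y.py
python3 -m crank '[[[0,0,-2,0,0,0,0],[0,0,-2,0,0,0,0]]]'| head -1; python3 y.py
python3 -m crank '[[[0,0,-2,0,0,0,0],[0,0,-2,0,0,0,0]]]'| head -1; python3 y.py
python3 -m crank '[[[0,0,-2,0,0,0,0],[0,0,-2,0,0,0,0]]]'| head -1; python3 y.py
python3 -m crank '[[[0,0,-3,0,0,0,0],[0,0,-6,0,0,0,0],[0,0,-9,0,0,0,0],[0,0,-12,0,0,0,0],[0,0,-15,0,0,0,0],[0,0,-17,0,0,0,0],[0,0,-17,0,0,0,0]]]' | head -1; python3 y.py
```

```text
time: 22.35
tz -0.202 yaw 132.06
time: 22.6
tz -0.071 yaw 130.03
time: 22.85
tz 0.475 yaw 128.01
time: 23.1
tz 0.347 yaw 125.97
time: 23.98
tz -0.357 yaw 108.94
```

```bash
python3 -m crank '[[[0,0,-1.5,0,0,0,0],[0,0,-1.5,0,0,0,0]]]'| head -1; python3 y.py
python3 -m crank '[[[0,0,-1.2,0,0,0,0],[0,0,-1.2,0,0,0,0]]]'| head -1; python3 y.py
python3 -m crank '[[[0,0,-0.5,0,0,0,0],[0,0,-0.5,0,0,0,0],[0,0,-0.5,0,0,0,0]]]'; python3 y.py
```

```text
time: 24.22
tz -0.168 yaw 107.42
time: 24.48
tz -0.029 yaw 106.2
time: 24.85
tool_pos: [646.9, 13.5, 280.9]
tool_rot: [[0.963, 0.003, -0.271], [0.271, -0.005, 0.963], [0.001, -1.0, -0.006]]
ft_force: [1.1, 0.7, 2.1]
width: 12.7
tz 0.133 yaw 105.71
```

Torque crosses zero at 105.8–106.2°, so the rod is seated at the third click. Last check, then hand in.

Run:
```python
from h import *
s=cam("scene");save(s,"s7.png")
d=cam("top");P=pts(d);im=d["image"].astype(int)
m=(im[...,2]>im[...,0]+30)&(im[...,2]>im[...,1]+30)&(P[...,0]>400)&(P[...,0]<620)&(P[...,1]>-250)&(P[...,1]<300)
q=P[m];print(len(q),q.min(0).round(),q.max(0).round())
P=pts(s);im=s["image"].astype(int);m=(im[...,0]>im[...,2]+40)&(P[...,2]>63)&(P[...,2]<75)&(abs(P[...,0]-469)<60)&(abs(P[...,1]+398)<50);print(m.sum(),np.median(P[m],0).round(1))
o=observe();print(abs(o["qvel"]).max(),o["width"],o["torque"])
```

```text
31 [ 409. -182.    6.] [599. 173. 626.]
88 [ 498.  -392.1   67.7]
0.0023121249159646267 12.830816682095756 [ 0.12968568 -0.02185107  0.12341936]
```

View pics/s7.png

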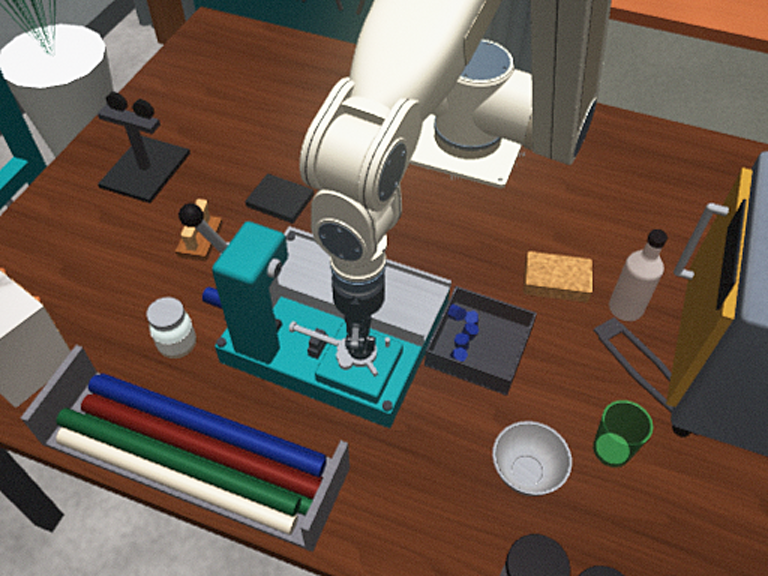

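The scene shows the lumps in the tray around (463,330), the float flat at (200,235), the knob gripped at (357,345), and the bystanders where they started.

```bash
python3 -c "
from rig import job
print(job.job_done())"
```

```text
the job is handed in; nothing more can be done
None
```

All the steps are done and the job was handed in at about 25 s of the 72 s. It gave no verdict.

- **Sweep:** All five lumps went into the tray. Joint 6 hit its limit 25 mm before the end of the sweep, with one lump still leaning on the edge. A 5° turn of the float let me finish, and that lump now lies on its side by the tray's near wall.
- **Float:** It is back flat near where it started and released. Its board top measured 20 mm and its handle top 67.7 mm above the bench.
- **Knob:** It started at click 1. I turned it back until the torque leapt to 0.86 N m at the home peg. Going clockwise, I felt the clicks at tool yaw of about 153.7° and 129.8°, and the third at about 106°. It was held still at 105.7°, about 72° from home, with the jaws at 12.8 mm.

**Checks that failed or disagreed:**
- The arm stopped 4 mm above the planned grip height on the knob, with a 13 N upward push. This eased on the next move.
- In the last check the top camera could not confirm the lumps, because the arm hid most of the tray. I relied on the scene camera, which showed them in the tray.
- The same check put the float's handle at x 498 rather than 470, because the scene camera saw only part of it. The handle height agreed.
- I judged by eye in the scene picture that the other things had not moved; I did not measure them.

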